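# Clear the tape roll and hold the label gauge arm at its mark

### The job

Slide the tape roll up off its spindle on the label gauge and lay it flat in the middle of the round rubber mat without dropping it. Then squeeze the lock button on the gauge arm's grip, draw the arm out until its pointer stands at the brass index on the scale, and finish while holding it there, still gripping it with the button squeezed in (the arm springs back if let go). Leave the other things on the bench where they are.

Things in the scene. Friction and masses are not known exactly. Their poses are not given: they have to be found in the camera images.
- gauge: Label gauge fixed to the bench: white base, aluminium sleeve with a telescoping arm, tape spindle, and a scale bar (a tick every 10 mm) at x -12 to 118, y 16 to 44 mm, 18 mm high. Origin on the bench under the grip head at its home place; +x is the direction in which the arm is drawn out, +y the side of the scale and lock button, z up.
- sleeve (a point): Middle of the sleeve's mouth, 29 mm above the bench, axes as the gauge's. The fixed sleeve reaches 112 mm back from here, 44 mm high; a steel catch for the latch, 54 mm high, stands beside the grip's stem at home. The arm's square steel bar, 14 x 14 mm, comes out here; its front end is 95 mm ahead at home.
- spindle (a point): Centre of the top of the upright tape spindle, 52 mm above the bench: 22 mm diameter, on a round foot 40 mm in diameter and 20 mm high; the plate around the foot is 6 mm high. It stands beside the arm's path; the bar strikes a roll on it after about 13 mm of travel but passes the bare spindle.
- roll: Wound roll of paper label tape on a cardboard core, 56 mm outside diameter, 26 mm hole, 24 mm high, 40 to 85 g, axis upright. It starts on the spindle, resting on the foot (underside 20 mm above the bench), and comes off when lifted straight up more than 32 mm. Origin at the centre of its underside, z along its axis.
- mat: Round black rubber mat on the bench, fixed, 110 mm diameter, 4 mm thick: the place for the roll. Origin at the centre of its underside, on the bench. It may be on either side of the bench, the tip box on the other.
- grip (a point): Middle of the arm's grip, 85 mm above the bench, moves with the arm; axes as the gauge's. The grip head is a black block, 26 mm in x, 30 in y, 60 to 104 mm above the bench. The lock button (20 mm in x, 26 high) stands 10 mm out of its +y face at this height: squeeze along y, 40 mm wide over the button when out, 32 when in. This point is midway with the button out.
- pointer (a point): Tip of the thin pointer that moves with the arm over the scale, 23.5 mm above the bench; axes as the gauge's. At home it is at x = 0, y = 28 mm of the gauge.
- index: Small brass index fixed on the scale's outer edge, 12 mm in x, top 26 mm above the bench; it shows the mark to set, 45 to 90 mm from home. Origin on the scale's surface (18 mm above the bench); axes as the gauge's. The arm is at the mark when pointer and index origin have the same place along the gauge's x.
- boom (a joint): How far the arm is drawn out, m: 0 at home (start, locked), 0.10 at its end stop. A return spring pulls it home with 2 N at home to 3.7 N at 0.10. The latch holds it within about 2 mm of home until the button is squeezed; if let go outside, the arm springs back and the latch stops it about 15 mm from home.
- lock_button (a joint): How far the lock button is squeezed in, m: 0 out, 0.008 fully in (takes about 6 N). The latch is free above about 0.006. The button springs out when let go.
- tip_box: Blue pipette-tip box with white top, 85 x 120 mm, 56 mm high, loose; origin at the centre of its underside. Leave alone.
- wash_bottle: White jar, 48 mm diameter, 85 mm high, loose; origin at the centre of its underside. Leave alone.
- tube_rack: White tube rack, 50 x 110 mm, 50 mm high, loose; origin at the centre of its underside. Leave alone.
Mind the look-alikes: they are no part of the job. What is meant by the mat is not brown, and is the larger of those in its own colour.

How it is judged:
By the outcome, as a careful person would: the job done as asked, in the order asked, and still so for the second after the job is handed in, while the arm keeps its last pose, push and grip.
It also fails if it takes over 48 s, if anything falls off the work surface, if the arm or the gripper's body presses on something with over 40 N, if the wrist force passes 120 N, or if a joint passes its speed limit or range.

### The arm

A 6-joint arm with a two-finger parallel gripper is mounted at the origin on the work surface. World frame = base frame: x ahead of the robot, y to its left, z up, the work surface at z = 0. Lengths are in mm, angles in rad, forces in N, time in s.
With the tool pointing down it reaches from about 400 to 925 mm from the base axis. Payload 3.4 kg.
Tool frame: the origin (TCP) lies at the very end of the fingers, on their centre line; the grasp point (between the pads) lies 19 mm behind it; z points along the fingers, y is the direction in which the jaws open and shut (so a half turn about z gives the same grasp; the last joint's range is limited). The gripper opens to 85 mm and grips with 20 to 120 N. Pads are 22 mm wide; open, the fingers measure 114 mm over their backs; the gripper's body (76 mm by 85 mm) begins 54 mm behind the grasp point. The pads swing forward as they close: fully open they stand 13 mm farther back than shut.
Start: joints at [-1.333, 0.307, 1.506, -0, 1.328, -0.073], TCP at [176.37, -547.289, 231.305] pointing down, gripper open.
Joint ranges: [-3.12, 3.12], [-1.05, 2.28], [0.14, 2.33], [-1.42, 4.57], [0.1, 2.73], [-2.68, 2.68]. Speed limits (rad/s): [2.57, 2.57, 3.14, 3.14, 3.14, 3.14].

### API

Orientations are given as a unit quaternion [x, y, z, w].
In Python, from station import r gives the robot as it stands. The module is installed in compiled form; this text tells all that it offers.
- The arm moves only by the tool carry_out, never from a script. Its argument "increments" is a list of rows, each a list of 5 numbers: the closure in counts, from 0 (fully open) to 255 (shut), then the shift along the tool's x, y, z in cm, then the turn about the tool's z in degrees. A call has exactly 10 rows; each row is the pose to reach, as a shift and turn from the pose commanded when the call began, along the tool's axes at that moment; what a row does not reach only later rows make up. A row lasts 1/8 s, in which the tool goes at most 62.5 mm and 10.7 degrees, less where a joint would pass 70% of its speed; a pose out of reach is approached as far as the arm can. A call with a gripper value outside its range is refused whole. The fingers move at their own pace and stop on an object; "force" is the grip in N (left out, the last holds). Time passes only in rows, so rows that repeat a pose let the fingers close, or fill a call up. It gives the time, the measured TCP pose, the force and the opening at its end, in the units of the state.
- r.get_obs(): the state, without advancing time (a new reading comes with each control period).
- r.read_camera(name): name is "scene" or "side" or "wrist"; returns a dict with "img" (384x512x3 uint8, red, green, blue), "intrinsics" (3x3 intrinsics, pixels), "k1" (the pictures are not rectified: a ray, as slopes to the right and down, at radius r is drawn at 1 + k1 r^2 times it, then the intrinsics apply), "extrinsics" (4x4, takes a point from world to camera coordinates); the wrist camera has in their place "tool_from_camera" (4x4, takes a point from camera to tool coordinates, whose origin is the TCP and whose axes are the flange's). Camera axes: x right, y up, looking along -z (the intrinsics and any distortion apply to the point x, -y, -z); pixel columns grow to the right and rows downward; lengths in mm; the calibration is good to about 2 mm. A picture is of the moment at which its call begins: read the wrist's pose just before it. There is no depth.
- r.close_job(): hands the job in, once; it reports no verdict.
The state is a dict: "t": time; "joints": joint angles; "joint_velocities": joint speeds; "effort": joint torques, N m; "tcp_pos": TCP position; "ee_rot": TCP orientation; "wrist_force": force on the tool from outside, world axes, zero at the start; "moment": the same for the moment, N m; "width": opening from 0.0 (shut) to 1.0 (fully open).
Only numpy, scipy, OpenCV 4.12 (cv2) and the standard library are available. Lean on these libraries where they do the work, as an engineer would, in place of code of your own. Each camera call takes 0.05 s, during which the arm holds its last target.

## Working session

There is one attempt and no reset: what is moved stays moved. The work goes in short steps, Python scripts to look and compute and a tool call to move; the robot and the scene stay as the last step left them, time stands still between calls to the robot, and variables do not carry over. Pictures are saved under pics/ and viewed, and the job is handed in when it is done.

Besides the shell and the picture viewer there is one more tool, called after ">>>" by a JSON object that holds its "op" and its "data", one argument or row to a line. carry_out: Moves the arm, as the interface text tells. Its arguments: {"type":"object","properties":{"increments":{"type":"array"},"force":{"type":"number"}},"required":["increments"]}

```bash
mkdir -p pics; python3 - <<'E'
from station import r
import cv2,numpy as np
o=r.get_obs();print(o)
for n in ["scene","side","wrist"]:
    c=r.read_camera(n);cv2.imwrite(f"pics/{n}0.png",c["img"][:,:,::-1])
    print(n,{k:np.round(v,4).tolist() for k,v in c.items() if k!="img"})
E
```

```text
{'t': 0.0, 'joints': array([-1.33247890e+00,  3.07584478e-01,  1.50769394e+00, -3.47881067e-05,
        1.32845293e+00, -7.34935600e-02]), 'joint_velocities': array([-0.00066587,  0.00144982,  0.00074828,  0.00120135, -0.00036745,
        0.00235115]), 'effort': array([-1.01014277e-03, -4.57543588e+01, -2.51915252e+01, -3.33349162e-04,
        1.33068964e-02, -3.83755577e-06]), 'tcp_pos': array([ 176.19545471, -546.57187328,  230.36676283]), 'ee_rot': array([ 9.87870119e-01,  1.55278728e-01, -1.04850999e-04, -1.06432519e-03]), 'wrist_force': array([-0.09809939,  0.07564268, -0.04410414]), 'moment': array([-0.01859285,  0.06685456,  0.00187514]), 'width': 1.0004908800428272}
scene {'intrinsics': [[480.014, 0.0, 255.2982], [0.0, 480.014, 186.2015], [0.0, 0.0, 1.0]], 'k1': -0.1752, 'extrinsics': [[0.6637, 0.7479, 0.0123, -398.6889], [-0.5293, 0.458, 0.7142, 256.5206], [0.5285, -0.4805, 0.6998, -1467.1032], [0.0, 0.0, 0.0, 1.0]]}
side {'intrinsics': [[398.0408, 0.0, 254.6668], [0.0, 398.0408, 193.1974], [0.0, 0.0, 1.0]], 'k1': -0.0973, 'extrinsics': [[-0.6726, -0.7398, 0.0143, 405.9222], [0.4894, -0.4303, 0.7585, -358.5311], [-0.5551, 0.5172, 0.6515, -765.5397], [0.0, 0.0, 0.0, 1.0]]}
wrist {'intrinsics': [[342.6254, 0.0, 254.6339], [0.0, 342.6254, 191.6419], [0.0, 0.0, 1.0]], 'k1': -0.0987, 'tool_from_camera': [[-0.0008, 0.9528, 0.3036, 76.7827], [1.0, 0.0005, 0.0012, -0.5283], [0.001, 0.3036, -0.9528, -142.1632], [0.0, 0.0, 0.0, 1.0]]}
```

View pics/scene0.png

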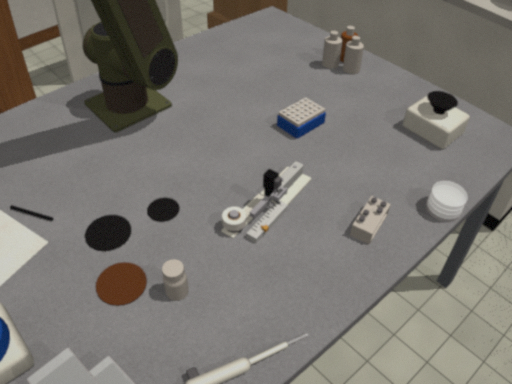

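View pics/side0.png

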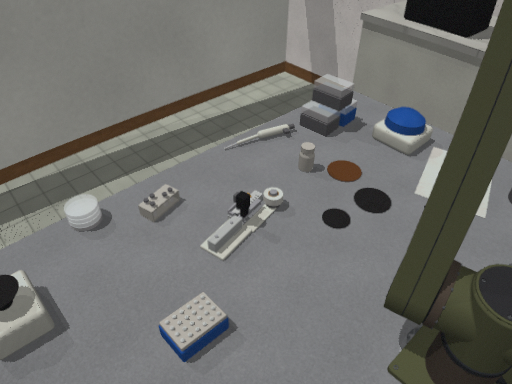

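View pics/wrist0.png

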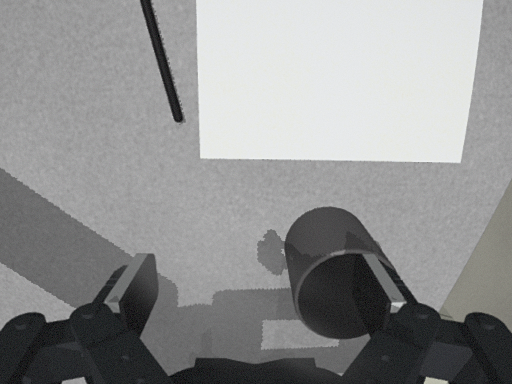

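```bash
cat > h.py <<'E'
import numpy as np,cv2
from scipy.spatial.transform import Rotation as R
def und(c,uv):
    K=np.array(c["intrinsics"]);d=np.array([c["k1"],0,0,0,0.]);
    p=np.array(uv,float).reshape(-1,1,2)
    return cv2.undistortPoints(p,K,d,None,None,None).reshape(-1,2) if False else cv2.undistortPointsIter(p,K,d,None,None,(3,100,1e-10)).reshape(-1,2)
def cam_pose(c,o=None):
    if "extrinsics" in c:
        return np.linalg.inv(np.array(c["extrinsics"]))
    T=np.eye(4);T[:3,:3]=R.from_quat(o["ee_rot"]).as_matrix();T[:3,3]=o["tcp_pos"]
    return T@np.array(c["tool_from_camera"])
def ray(c,uv,o=None):
    T=cam_pose(c,o);s=und(c,uv)
    d=np.c_[s[:,0],-s[:,1],-np.ones(len(s))]@T[:3,:3].T
    return T[:3,3],d
def at_z(c,uv,z,o=None):
    p,d=ray(c,uv,o);z=np.broadcast_to(z,(len(d),))
    return p+d*((z-p[2])/d[:,2])[:,None]
def proj(c,P,o=None):
    W=np.linalg.inv(cam_pose(c,o));P=np.atleast_2d(P)
    q=P@W[:3,:3].T+W[:3,3];x=q[:,0]/-q[:,2];y=-q[:,1]/-q[:,2]
    f=1+c["k1"]*(x*x+y*y);K=np.array(c["intrinsics"])
    return np.c_[K[0,0]*x*f+K[0,2],K[1,1]*y*f+K[1,2]]
def tri(obs):
    A=np.zeros((3,3));b=np.zeros(3)
    for c,uv,o in obs:
        p,d=ray(c,[uv],o);d=d[0]/np.linalg.norm(d[0]);M=np.eye(3)-np.outer(d,d);A+=M;b+=M@p
    return np.linalg.solve(A,b)
def crop(img,box,s,name):
    a=img[box[1]:box[3],box[0]:box[2],::-1];cv2.imwrite(name,cv2.resize(a,None,fx=s,fy=s,interpolation=cv2.INTER_CUBIC))
E
python3 - <<'E'
from station import r
from h import *
import pickle
s=r.read_camera("scene");d=r.read_camera("side")
crop(s["img"],(205,150,325,250),6.5,"pics/s_g.png")
crop(d["img"],(195,175,295,265),7,"pics/d_g.png")
crop(s["img"],(70,180,220,320),4,"pics/s_m.png")
for n,uv in dict(bigblack=(108,232),smallblack=(163,209),brown=(121,283),tip=(301,125),bottle=(176,295),rack=(368,238)).items():
    print(n,at_z(s,[uv],4 if 'b' in n else 0).round())
print(at_z(s,[(234,216)],44),at_z(d,[(273,194)],44),at_z(d,[(372,200)],4))
E
```

```text
bigblack [[ 428. -304.    4.]]
smallblack [[ 451. -164.    4.]]
brown [[ 571. -353.    4.]]
tip [[431. 329.   0.]]
bottle [[ 671. -281.    4.]]
rack [[833. 142.   0.]]
[[608.59891135 -71.86555566  44.        ]] [[601.62449414 -66.26493363  44.        ]] [[ 422.99921565 -298.95669374    4.        ]]
```

View pics/s_g.png

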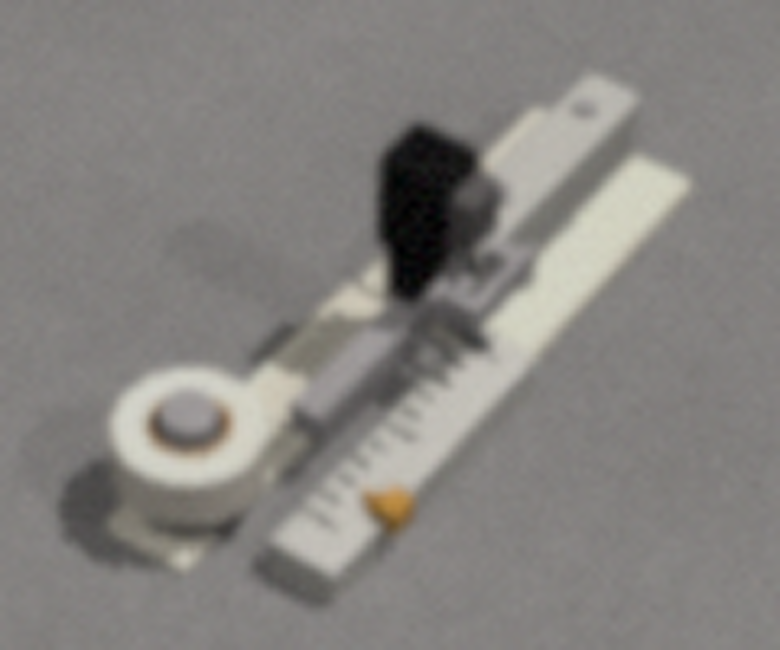

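View pics/d_g.png

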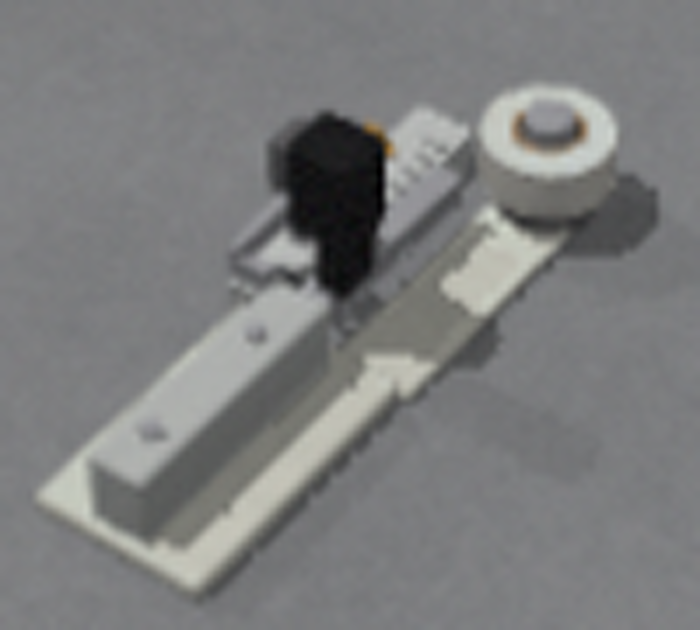

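View pics/s_m.png

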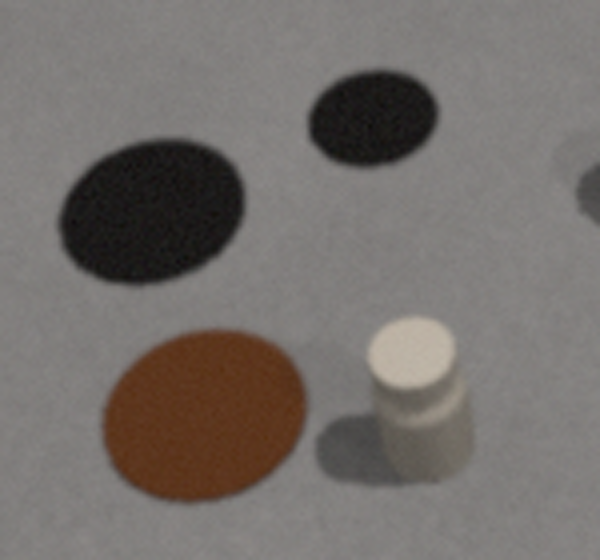

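```bash
python3 - <<'E'
from station import r
from h import *
s=r.read_camera("scene");d=r.read_camera("side")
S=lambda x,y:(205+x/6.5,150+y/6.5)
D=lambda x,y:(195+x/7,175+y/7)
A,B,C=at_z(s,[S(272,545),S(338,578),S(530,345)],18)
print(A,B,C,np.linalg.norm(A-B),np.linalg.norm(B-C))
yaw=np.arctan2(*(B-C)[[1,0]]);print("yaw",yaw,np.degrees(yaw))
Rz=R.from_euler('z',yaw).as_matrix()
print("origin",(A-Rz@[118,16,18]),(B-Rz@[118,44,18]))
print("roll",at_z(s,[S(189,422)],44),at_z(d,[D(548,130)],44), tri([(s,S(190,412),None),(d,D(549,117),None)]))
print("index",at_z(s,[S(390,495)],22))
print("grip top", tri([(s,S(428,145),None),(d,D(335,132),None)]))
print(at_z(s,[S(428,145)],104),at_z(d,[D(335,132)],104))
o=r.get_obs();print(R.from_quat(o["ee_rot"]).as_matrix().round(3))
# mat by ellipse contours
for c,n,uv in((s,"s",(108,232)),(d,"d",(372,200))):
    g=c["img"].max(2)<45;_,l,st,ce=cv2.connectedComponentsWithStats(g.astype(np.uint8));i=l[uv[1],uv[0]]
    cn=max(cv2.findContours((l==i).astype(np.uint8),0,1)[0],key=len)[:,0]
    P=at_z(c,cn,4.);(cx,cy),rad=cv2.minEnclosingCircle(P[:,:2].astype(np.float32));print(n,cx,cy,rad)
E
```

```text
[650.64094389 -70.00090082  18.        ] [676.59762267 -62.56558162  18.        ] [640.63653242  64.16381325  18.        ] 27.000613783258814 131.73283393272058
yaw -1.2943017832365464 -74.15802959571043
origin [6.03036419e+02 3.91494964e+01 1.17239551e-13] [6.02056586e+02 3.89412351e+01 3.55271368e-15]
roll [[606.19989299 -69.64006411  44.        ]] [[602.40697923 -68.1378599   44.        ]] [605.06668957 -69.52719442  48.25299436]
index [[663.02758486 -26.19837374  22.        ]]
grip top [603.6752114   42.72281811 105.24375155]
[[602.88786156  43.87263308 104.        ]] [[604.58188243  41.59620322 104.        ]]
[[ 0.952  0.307 -0.   ]
 [ 0.307 -0.952  0.   ]
 [ 0.    -0.    -1.   ]]
s 427.55975341796875 -304.3981628417969 52.83222961425781
d 423.0929870605469 -301.1477355957031 53.99251174926758
```

The mats are the large black one at (108,232), the small black one at (163,209) and the brown one at (121,283). The target is (108,232): it is not brown and is the larger of the black pair, with a measured radius of about 53 mm against 55 given. The crop confirms this. The gauge sits near (602,39), yaw about -74°, and the roll near (605,-69). Next I move above the roll.

>>> {"op": "carry_out", "data": {
  "increments": [
    [0, 2, -1, 0, 0],
    [0, 6, -3.5, 0.5, 1],
    [0, 11, -6.5, 1, 2],
    [0, 16.5, -9.6, 1.5, 2],
    [0, 22, -12.8, 2, 2],
    [0, 27.5, -16, 2.5, 2],
    [0, 33, -19.2, 3, 2],
    [0, 38.5, -22.4, 3.5, 2],
    [0, 43, -25, 4, 2],
    [0, 46, -26.8, 4, 2]
  ]
}}

```text
t: 1.6
tcp_pos: [533.0, -147.1, 191.0]
ee_rot: [0.99, 0.139, -0.0, -0.001]
wrist_force: [-0.2, -0.5, -0.3]
width: 1.004
```

>>> {"op": "carry_out", "data": {
  "increments": [
    [0, 4, -2.5, 0, 0],
    [0, 7, -4, 0, 0],
    [0, 9, -5.2, 0, 0],
    [0, 9.5, -5.6, 0, 0],
    [0, 9.5, -5.6, 0, 0],
    [0, 9.5, -5.6, 0, 0],
    [0, 9.5, -5.6, 0, 0],
    [0, 9.5, -5.6, 0, 0],
    [0, 9.5, -5.6, 0, 0],
    [0, 9.5, -5.6, 0, 0]
  ]
}}

```text
t: 2.85
tcp_pos: [608.0, -71.4, 191.3]
ee_rot: [0.99, 0.138, 0.0, 0.0]
wrist_force: [-0.9, 0.5, 1.2]
width: 0.998
```

```bash
python3 - <<'E'
from station import r
from h import *
import pickle
o=r.get_obs();c=r.read_camera("wrist");pickle.dump((o,c),open("w1.pkl","wb"))
print(o["t"],o["tcp_pos"],R.from_quat(o["ee_rot"]).as_matrix().round(4).tolist(),o["wrist_force"])
crop(c["img"],(0,0,512,384),1.5,"pics/w1.png")
E
```

```text
2.85 [608.02401194 -71.41183871 191.32512803] [[0.962, 0.2731, 0.0], [0.2731, -0.962, -0.0], [0.0, 0.0, -1.0]] [-0.8548986   0.47501221  1.17875047]
```

View pics/w1.png

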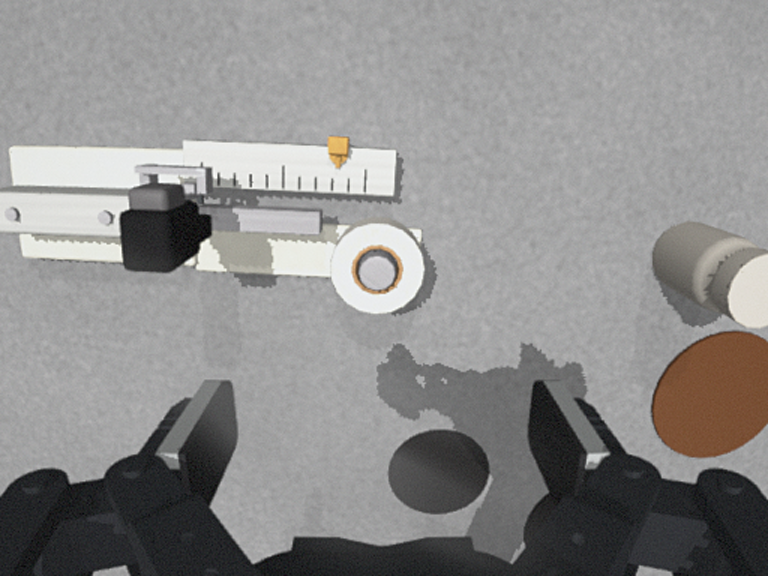

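```bash
python3 - <<'E'
from h import *
import pickle
o,c=pickle.load(open("w1.pkl","rb"))
w=lambda x,y:(x/1.5,y/1.5)
img=c["img"]
m=cv2.inRange(img,(225,225,220),(255,255,255));
_,l,st,ce=cv2.connectedComponentsWithStats(m)
i=l[int(235/1.5),int(377/1.5)];print("area",st[i])
cn=max(cv2.findContours((l==i).astype(np.uint8),0,1)[0],key=len)[:,0]
P=at_z(c,cn,44.,o);print("roll",cv2.minEnclosingCircle(P[:,:2].astype(np.float32)))
print("roll hand",at_z(c,[w(377,268)],44,o), "spindle top",at_z(c,[w(378,272)],52,o))
# scale edges
L=at_z(c,[w(184,141),w(397,151),w(394,197),w(338,140)],18,o);print(L.round(1))
e=L[1]-L[0];yaw=np.arctan2(e[1],e[0]);print("yaw",np.degrees(yaw),np.linalg.norm(e))
Rz=R.from_euler('z',yaw).as_matrix()
for q,g in zip(L[:3],[(-12,44,18),(118,44,18),(118,16,18)]):print("org",q-Rz@g)
O=np.array([L[0]-Rz@[-12,44,18],L[1]-Rz@[118,44,18]]).mean(0)
for n,u,z in(("index mid",w(339,146),26),("idx tip",w(338,167),18),("roll",w(377,268),44),("grip top c",w(163,232),104)):
    p=at_z(c,[u],z,o)[0];print(n,p.round(1),(Rz.T@(p-O)).round(1))
crop(img,(80,70,290,140),3.8,"pics/w1c.png")
E
```

```text
area [ 179  149  104   60 2804]
roll ((602.0406494140625, -49.84851837158203), 45.91317367553711)
roll hand [[603.58436632 -68.79275692  44.        ]] spindle top [[603.62388274 -69.45754016  52.        ]]
[[641.7  63.3  18. ]
 [669.8 -62.4  18. ]
 [642.8 -68.3  18. ]
 [666.4 -26.8  18. ]]
yaw -77.38870470948187 128.76603958763536
org [6.01334447e+02 4.19499390e+01 5.68434189e-14]
org [601.0650299   43.15412852   0.        ]
org [601.44089313  43.32994162   0.        ]
index mid [663.7 -28.8  26. ] [83.3 45.4 26. ]
idx tip [651.  -30.8  18. ] [82.5 32.6 18. ]
roll [603.6 -68.8  44. ] [109.2 -22.   44. ]
grip top c [609.6  35.  104. ] [  9.2   6.6 104. ]
```

View pics/w1c.png

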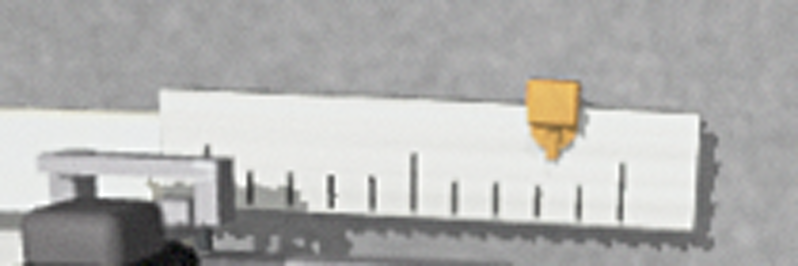

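>>> {"op": "carry_out", "data": {
  "increments": [
    [0, -0.3, -0.3, 1, -7],
    [0, -0.3, -0.3, 3, -15],
    [0, -0.3, -0.3, 6, -15],
    [0, -0.3, -0.3, 9, -15],
    [0, -0.3, -0.3, 12, -15],
    [0, -0.3, -0.3, 14.5, -15],
    [0, -0.3, -0.3, 16.5, -15],
    [0, -0.3, -0.3, 17.6, -15],
    [0, -0.3, -0.3, 17.6, -15],
    [0, -0.3, -0.3, 17.6, -15]
  ]
}}

```text
t: 4.15
tcp_pos: [605.1, -69.3, 16.1]
ee_rot: [0.964, 0.266, 0.001, 0.0]
wrist_force: [0.0, -0.2, -0.2]
width: 1.001
```

```bash
python3 - <<'E'
from station import r
from h import *
o=r.get_obs();c=r.read_camera("wrist")
print(o["t"],o["tcp_pos"],o["wrist_force"])
crop(c["img"],(0,0,512,384),1.2,"pics/w2.png")
E
```

```text
4.15 [605.06853173 -69.29139525  16.06634706] [ 0.04915229 -0.15849057 -0.24871016]
```

View pics/w2.png

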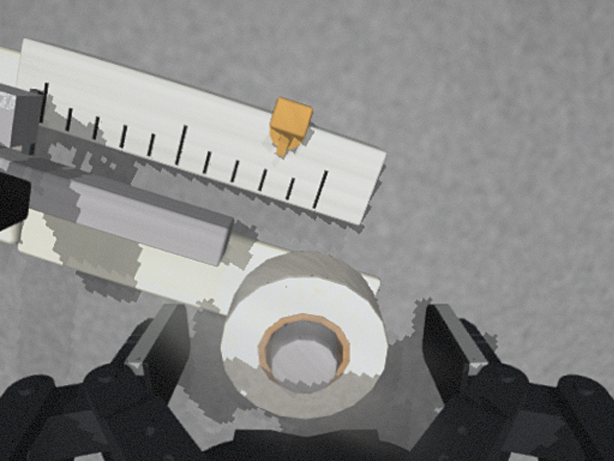

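>>> {"op": "carry_out", "data": {
  "increments": [
    [60, 0, 0, 0, 0],
    [90, 0, 0, 0, 0],
    [140, 0, 0, 0, 0],
    [140, 0, 0, 0, 0],
    [140, 0, 0, 0, 0],
    [140, 0, 0, 0, 0],
    [140, 0, 0, 0, 0],
    [140, 0, 0, -0.2, 0],
    [140, 0, 0, -0.5, 0],
    [140, 0, 0, -0.8, 0]
  ],
  "force": 25
}}

```text
t: 5.45
tcp_pos: [604.2, -69.2, 23.2]
ee_rot: [0.964, 0.266, -0.0, -0.0]
wrist_force: [-0.0, -0.8, -2.3]
width: 0.658
```

```bash
python3 - <<'E'
from station import r
from h import *
o=r.get_obs();c=r.read_camera("wrist")
print(o["t"],o["tcp_pos"],o["wrist_force"],o["width"])
crop(c["img"],(0,0,512,384),1.2,"pics/w3.png")
E
```

```text
5.45 [604.18770081 -69.16848658  23.24391764] [-0.04892909 -0.81689489 -2.27301599] 0.6576133624030629
```

View pics/w3.png

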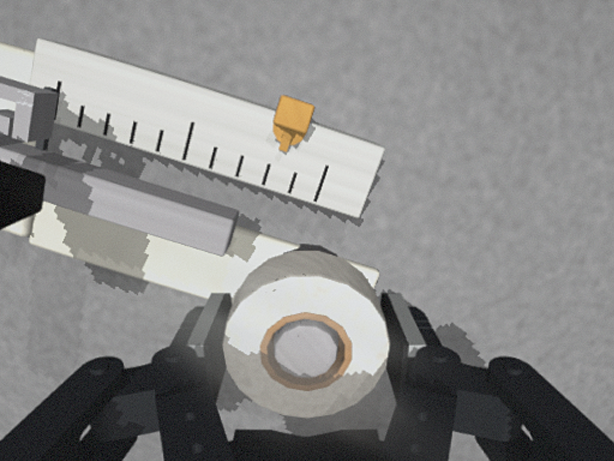

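>>> {"op": "carry_out", "data": {
  "increments": [
    [140, 0, 0, -1.5, 0],
    [140, 0, 0, -3.5, 0],
    [140, 0, 0, -6, 0],
    [140, 0, 0, -8, 0],
    [140, -2, 0.8, -9, 0],
    [140, -6, 2.4, -9, 0],
    [140, -10.5, 4.2, -9, 0],
    [140, -15, 6, -9, 0],
    [140, -19, 7.6, -9, 0],
    [140, -22, 8.8, -9, 0]
  ]
}}

```text
t: 6.75
tcp_pos: [457.8, -259.2, 113.4]
ee_rot: [0.964, 0.265, -0.001, -0.0]
wrist_force: [0.1, -0.1, 0.0]
width: 0.657
```

```bash
python3 - <<'E'
from station import r
from h import *
import pickle
o=r.get_obs();c=r.read_camera("wrist");s=r.read_camera("scene");d=r.read_camera("side")
pickle.dump((o,c),open("w4.pkl","wb"))
print(o["t"],o["tcp_pos"],o["wrist_force"],o["width"])
crop(c["img"],(0,0,512,384),1.5,"pics/w4.png")
crop(s["img"],(40,100,300,330),3,"pics/s4.png")
for cc,n,uv in((s,"s",(90,240)),(d,"d",(372,200))):
    for th in(35,45):
        g=cc["img"].max(2)<th;_,l,st,ce=cv2.connectedComponentsWithStats(g.astype(np.uint8));i=l[uv[1],uv[0]]
        if not i: continue
        cn=max(cv2.findContours((l==i).astype(np.uint8),0,1)[0],key=len)[:,0]
        P=at_z(cc,cn,4.,);print(n,th,cv2.minEnclosingCircle(P[:,:2].astype(np.float32)))
E
```

```text
6.75 [ 457.83347112 -259.23554791  113.39822506] [ 0.12019871 -0.06899053  0.04101733] 0.6568677955812797
s 35 ((426.3809509277344, -305.1161193847656), 52.368595123291016)
s 45 ((426.6560974121094, -304.238037109375), 53.65941619873047)
d 35 ((410.32513427734375, -309.0196533203125), 50.9603271484375)
d 45 ((423.4915466308594, -300.97821044921875), 53.73757553100586)
```

View pics/w4.png

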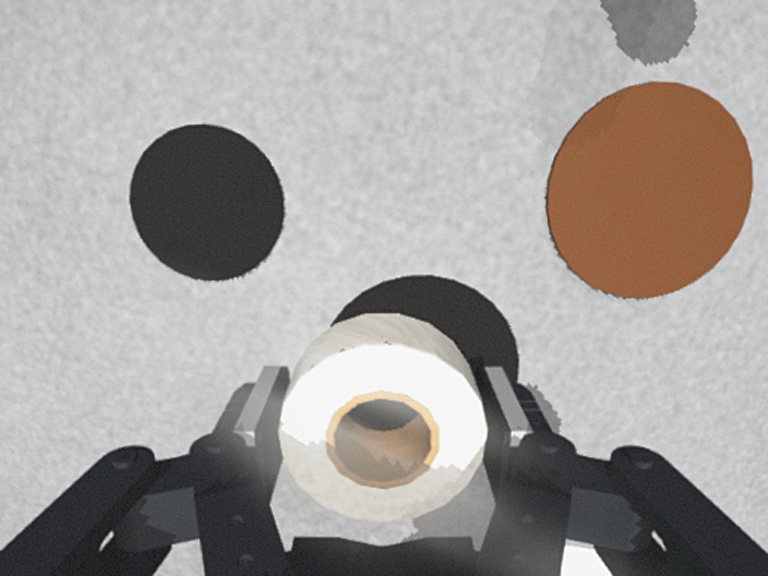

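View pics/s4.png

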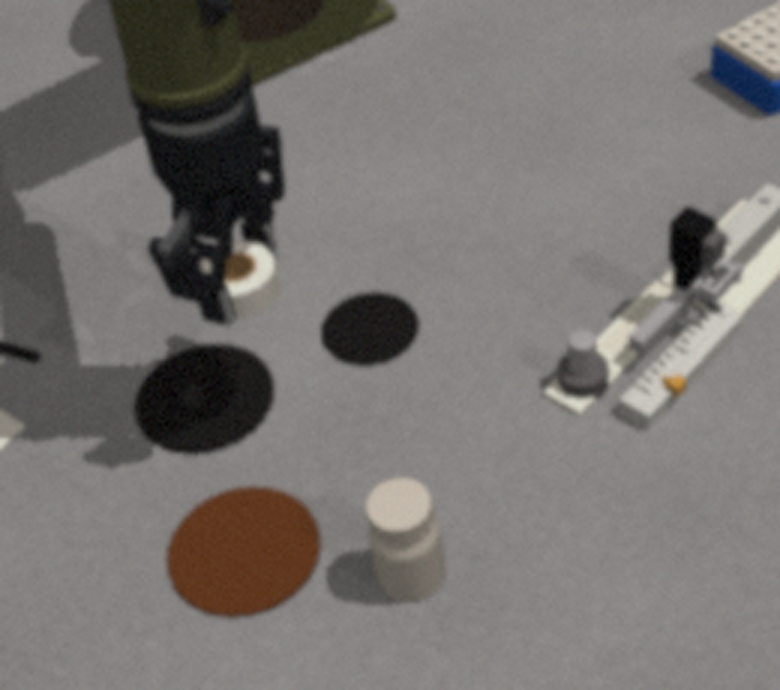

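```bash
python3 - <<'E'
from h import *
import pickle
from scipy.optimize import least_squares
o,c=pickle.load(open("w4.pkl","rb"))
T=R.from_quat(o["ee_rot"]).as_matrix()
w=lambda P:np.array(P)/1.5
p=at_z(c,w([(383,440)]),141.4,o)[0];print("roll c",p,"in tool",T.T@(p-o["tcp_pos"]))
P=at_z(c,w([(331,325),(350,304),(385,282),(421,275),(460,281),(495,306),(513,335),(518,375)]),4.,o)
f=least_squares(lambda q:np.hypot(P[:,0]-q[0],P[:,1]-q[1])-55,[425,-302]).x;print("mat",f)
dd=np.array([f[0],f[1],p[2]])-p;print("tool shift to wrist mat",T.T@dd)
q=np.array([425.5,-302.5,p[2]])-p;print("to cam mat",T.T@q)
E
```

```text
roll c [ 456.64397409 -259.22004124  141.4       ] in tool [ -1.04592744  -0.64222931 -28.00014501]
mat [ 422.8469317  -302.22744903]
tool shift to wrist mat [-5.10462652e+01  1.96508030e+01  4.41350602e-02]
to cam mat [-4.89064878e+01  2.12427813e+01  4.05485120e-02]
```

>>> {"op": "carry_out", "data": {
  "increments": [
    [140, -1.5, 0.6, 0, 0],
    [140, -3.5, 1.4, 1, 0],
    [140, -5, 2, 3, 0],
    [140, -5, 2, 5, 0],
    [140, -5, 2, 7, 0],
    [140, -5, 2, 8.5, 0],
    [140, -5, 2, 9.5, 0],
    [140, -5, 2, 9.9, 0],
    [140, -5, 2, 9.9, 0],
    [140, -5, 2, 9.9, 0]
  ]
}}

```text
t: 8.15
tcp_pos: [428.4, -300.7, 14.8]
ee_rot: [0.964, 0.266, 0.0, 0.0]
wrist_force: [-0.4, -0.3, -0.7]
width: 0.654
```

```bash
python3 - <<'E'
from station import r
from h import *
import pickle
o=r.get_obs();c=r.read_camera("wrist");d=r.read_camera("side");s=r.read_camera("scene")
pickle.dump((o,c),open("w5.pkl","wb"))
print(o["t"],o["tcp_pos"],o["wrist_force"],o["width"])
crop(c["img"],(0,0,512,384),1.5,"pics/w5.png")
a=cv2.resize(d["img"][140:240,310:440],None,fx=3.5,fy=3.5,interpolation=2);b=cv2.resize(s["img"][180:280,50:150],None,fx=3.5,fy=3.5,interpolation=2)
cv2.imwrite("pics/d5.png",np.hstack([a,b])[:,:,::-1])
E
```

```text
8.15 [ 428.40055741 -300.6700576    14.7988357 ] [-0.39731144 -0.32253327 -0.71098474] 0.654477827273147
```

View pics/w5.png

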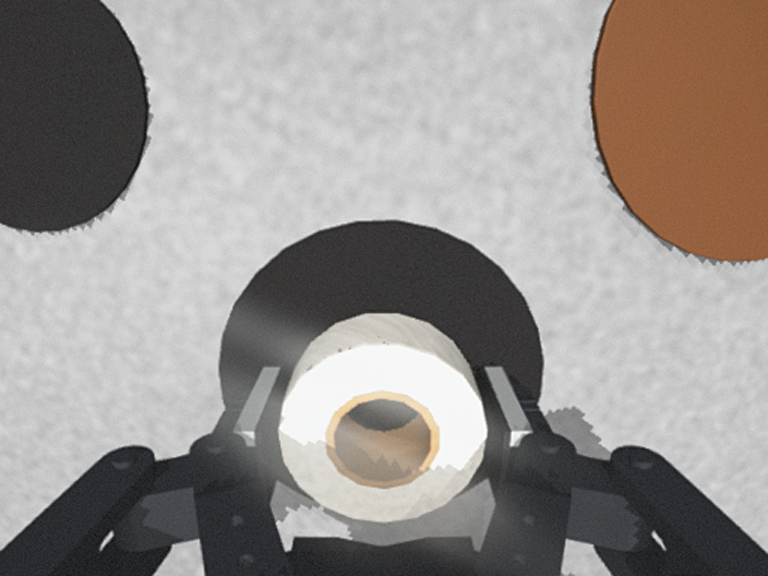

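View pics/d5.png

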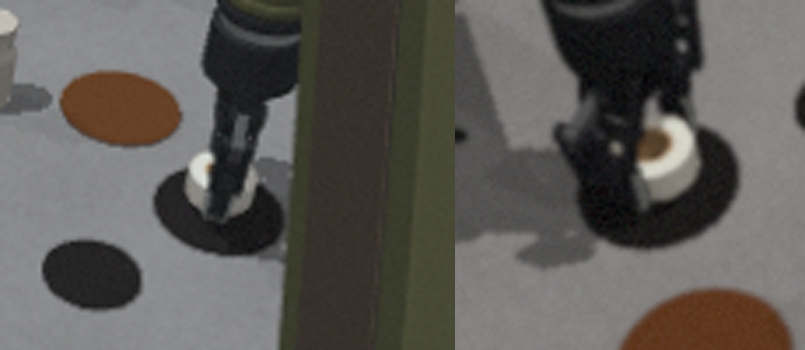

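```bash
python3 - <<'E'
from h import *
import pickle
from scipy.optimize import least_squares
o,c=pickle.load(open("w5.pkl","rb"))
T=R.from_quat(o["ee_rot"]).as_matrix();t=o["tcp_pos"]
w=lambda P:np.array(P)/1.5
p=at_z(c,w([(383,440)]),t[2]+28,o)[0];print("roll c",p)
P=at_z(c,w([(219,360),(235,310),(270,265),(320,233),(383,220),(440,232),(490,262),(525,305),(544,360),(541,395)]),4.,o)
f=least_squares(lambda q:np.hypot(P[:,0]-q[0],P[:,1]-q[1])-q[2],[425,-302,55]).x;print("mat",f)
f=least_squares(lambda q:np.hypot(P[:,0]-q[0],P[:,1]-q[1])-55,[425,-302]).x;print("mat",f)
print("shift",T.T@(np.array([f[0],f[1],p[2]])-p))
E
```

```text
roll c [ 427.14777245 -300.63455779   42.7988357 ]
mat [ 423.10184526 -302.61584708   54.17013088]
mat [ 422.12124575 -303.01622223]
shift [-5.53640070e+00 -5.35309915e-01 -2.59964795e-03]
```

>>> {"op": "carry_out", "data": {
  "increments": [
    [140, -0.2, 0, 0.1, 0],
    [140, -0.4, 0, 0.3, 0],
    [140, -0.4, 0, 0.5, 0],
    [140, -0.4, 0, 0.7, 0],
    [140, -0.4, 0, 0.9, 0],
    [140, -0.4, 0, 1.05, 0],
    [140, -0.4, 0, 1.15, 0],
    [140, -0.4, 0, 1.2, 0],
    [140, -0.4, 0, 1.25, 0],
    [140, -0.4, 0, 1.25, 0]
  ]
}}

```text
t: 9.55
tcp_pos: [424.6, -302.5, 1.8]
ee_rot: [0.964, 0.266, 0.0, 0.0]
wrist_force: [0.5, -0.2, -1.6]
width: 0.653
```

```bash
python3 - <<'E'
from station import r
from h import *
o=r.get_obs();print(o["t"],o["tcp_pos"],o["wrist_force"])
d=r.read_camera("side");s=r.read_camera("scene")
a=cv2.resize(d["img"][160:230,340:410],None,fx=5.5,fy=5.5,interpolation=2);b=cv2.resize(s["img"][200:270,70:140],None,fx=5.5,fy=5.5,interpolation=2)
cv2.imwrite("pics/d6.png",np.hstack([a,b])[:,:,::-1])
E
```

```text
9.55 [ 424.57176707 -302.48693993    1.8162907 ] [ 0.52340383 -0.23597233 -1.58854797]
```

View pics/d6.png

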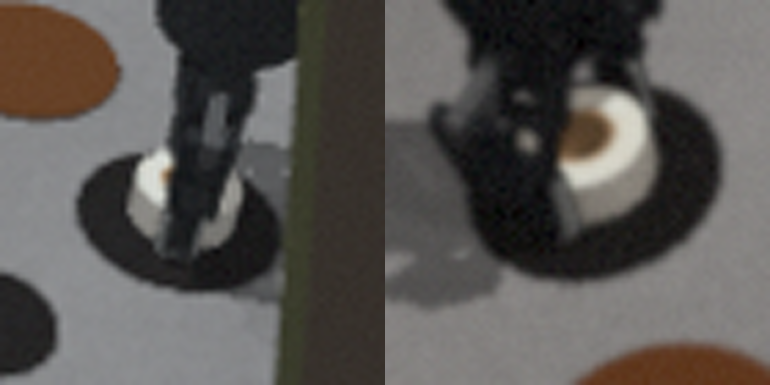

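>>> {"op": "carry_out", "data": {
  "increments": [
    [140, 0, 0, 0.03, 0],
    [140, 0, 0, 0.06, 0],
    [140, 0, 0, 0.09, 0],
    [140, 0, 0, 0.12, 0],
    [140, 0, 0, 0.15, 0],
    [140, 0, 0, 0.18, 0],
    [140, 0, 0, 0.2, 0],
    [140, 0, 0, 0.2, 0],
    [140, 0, 0, 0.2, 0],
    [140, 0, 0, 0.2, 0]
  ]
}}

```text
t: 10.9
tcp_pos: [424.6, -302.5, 0.3]
ee_rot: [0.964, 0.266, 0.0, 0.0]
wrist_force: [-1.1, 1.7, 4.5]
width: 0.66
```

>>> {"op": "carry_out", "data": {
  "increments": [
    [85, 0, 0, 0, 0],
    [78, 0, 0, 0, 0],
    [70, 0, 0, 0, 0],
    [60, 0, 0, 0, 0],
    [40, 0, 0, 0, 0],
    [20, 0, 0, 0, 0],
    [0, 0, 0, 0, 0],
    [0, 0, 0, -0.5, 0],
    [0, 0, 0, -1.5, 0],
    [0, 0, 0, -4, 0]
  ]
}}

```text
t: 12.15
tcp_pos: [423.9, -301.9, 39.9]
ee_rot: [0.964, 0.266, -0.001, -0.001]
wrist_force: [-0.0, 0.5, -0.9]
width: 0.999
```

```bash
python3 - <<'E'
from station import r
from h import *
import pickle
o=r.get_obs();c=r.read_camera("wrist");print(o["t"],o["tcp_pos"],o["wrist_force"],o["width"])
pickle.dump((o,c),open("w7.pkl","wb"))
crop(c["img"],(0,0,512,384),1.5,"pics/w7.png")
E
```

```text
12.15 [ 423.87524228 -301.92966172   39.92409985] [-0.02144087  0.49856119 -0.9264884 ] 0.9988977287516418
```

View pics/w7.png

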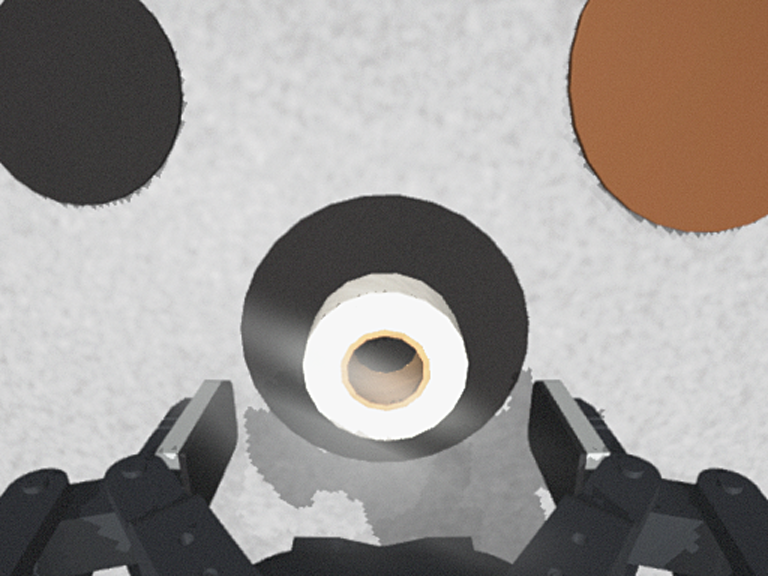

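```bash
python3 - <<'E'
from station import r
from h import *
import pickle
from scipy.optimize import least_squares
o,c=pickle.load(open("w7.pkl","rb"))
print(r.get_obs()["joints"].round(3))
w=lambda P:np.array(P)/1.5
P=at_z(c,w([(241,330),(256,270),(300,222),(350,200),(385,195),(420,199),(470,222),(512,270),(528,325),(518,375),(470,435),(385,462),(300,440),(256,385)]),4.,o)
f=least_squares(lambda q:np.hypot(P[:,0]-q[0],P[:,1]-q[1])-q[2],[425,-302,55]).x;print("mat",f)
Q=at_z(c,w([(303,365),(320,325),(385,291),(450,325),(468,365),(450,410),(385,440),(320,412)]),28.,o)
f=least_squares(lambda q:np.hypot(Q[:,0]-q[0],Q[:,1]-q[1])-q[2],[425,-302,28]).x;print("roll",f)
# gauge fit again from w1: many ticks
o,c=pickle.load(open("w1.pkl","rb"))
cr=lambda P:np.array([(80+x/3.8,70+y/3.8) for x,y in P])
t=at_z(c,cr([(413,213),(454,214),(495,216),(537,217),(579,219),(621,221)]),18.,o)
e=t[-1]-t[0];print("tick yaw",np.degrees(np.arctan2(e[1],e[0])),np.linalg.norm(e))
print("grip head/base line")
b=at_z(c,w([(10,147),(183,150)]),6.,o);e=b[1]-b[0];print(np.degrees(np.arctan2(e[1],e[0])))
b=at_z(c,w([(22,257),(330,277)]),6.,o);e=b[1]-b[0];print(np.degrees(np.arctan2(e[1],e[0])))
b=at_z(c,w([(0,188),(130,193)]),44.,o);e=b[1]-b[0];print(np.degrees(np.arctan2(e[1],e[0])))
E
```

```text
[-0.7    0.452  1.849 -0.     0.836  0.332]
mat [ 422.8107708  -302.27427142   54.35829246]
roll [ 422.87591413 -302.55070013   27.19015307]
tick yaw -76.62563001350789 50.28176469043988
grip head/base line
-77.0449463109694
-78.13421362807418
-77.74858096720152
```

The roll now lies flat on the mat, with its centre about 0.3 mm from the mat's centre. Next I go above the grip.

>>> {"op": "carry_out", "data": {
  "increments": [
    [0, 0, 0, -2, 0],
    [0, 0, 0, -5, 0],
    [0, 1, -0.6, -8, -5],
    [0, 4, -2.5, -11, -14],
    [0, 8, -5, -13, -23],
    [0, 12.5, -7.8, -13, -32],
    [0, 17, -10.5, -13, -41],
    [0, 21.5, -13.3, -13, -50],
    [0, 26, -16, -13, -59],
    [0, 29.5, -18.2, -13, -67]
  ]
}}

```text
t: 13.45
tcp_pos: [585.3, 7.1, 170.3]
ee_rot: [0.655, 0.756, 0.0, 0.0]
wrist_force: [0.5, -0.2, -0.9]
width: 0.995
```

>>> {"op": "carry_out", "data": {
  "increments": [
    [0, 1.2, 0.8, 0, -2],
    [0, 2.3, 1.6, 0, -5],
    [0, 3, 2.1, 0, -5],
    [0, 3.2, 2.2, 0, -5],
    [0, 3.2, 2.2, 0, -5],
    [0, 3.2, 2.2, 0, -5],
    [0, 3.2, 2.2, 0, -5],
    [0, 3.2, 2.2, 0, -5],
    [0, 3.2, 2.2, 0, -5],
    [0, 3.2, 2.2, 0, -5]
  ]
}}

```text
t: 14.7
tcp_pos: [601.8, 39.8, 169.8]
ee_rot: [0.623, 0.782, 0.0, -0.0]
wrist_force: [0.4, -0.5, -0.1]
width: 0.999
```

```bash
python3 - <<'E'
from station import r
from h import *
import pickle
o=r.get_obs();c=r.read_camera("wrist");print(o["t"],o["tcp_pos"],o["wrist_force"],R.from_quat(o["ee_rot"]).as_matrix().round(3).tolist())
pickle.dump((o,c),open("w8.pkl","wb"))
crop(c["img"],(0,0,512,384),1.5,"pics/w8.png")
E
```

```text
14.7 [601.81879574  39.84585218 169.80918347] [ 0.43954676 -0.53956065 -0.11480869] [[-0.223, 0.975, -0.0], [0.975, 0.223, 0.0], [0.0, -0.0, -1.0]]
```

View pics/w8.png

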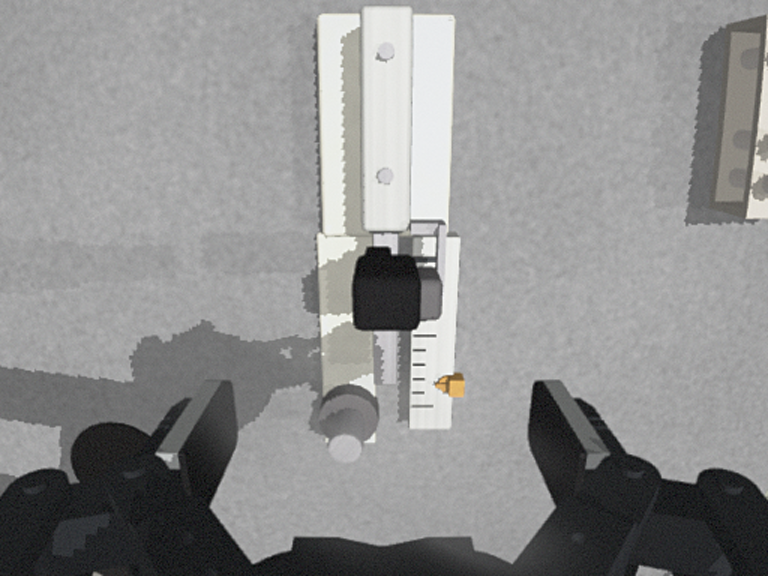

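```bash
python3 - <<'E'
from h import *
import pickle
o,c=pickle.load(open("w8.pkl","rb"))
T=R.from_quat(o["ee_rot"]).as_matrix();t=o["tcp_pos"]
w=lambda P:np.array(P)/1.5
f=lambda P,z:(at_z(c,w(P),z,o)-t)@T
print("front corners",f([(355,330),(420,330),(387,330)],104).round(1))
print("button out edge",f([(441,300),(440,318)],98).round(1))
print("sleeve edges at z44? ",f([(364,225),(411,225),(388,231)],44).round(1))
print("bar end",f([(381,384),(397,384)],36).round(1))
print("idx tip",f([(434,384)],18).round(1),"mid",f([(455,385)],26).round(1),"ticks 50,100",f([(425,335),(423,406)],18).round(1))
print("spindle top",f([(345,447)],52).round(1))
crop(c["img"],(200,130,330,300),4,"pics/w8c.png")
E
```

```text
front corners [[ -7.3 -12.9  65.8]
 [ -7.4  15.5  65.8]
 [ -7.4   1.1  65.8]]
button out edge [[ 4.4 24.9 71.8]
 [-4.1 24.8 71.8]]
sleeve edges at z44?  [[ 27.6 -10.5 125.8]
 [ 27.6  14.3 125.8]
 [ 24.4   2.2 125.8]]
bar end [[-70.4  -1.7 133.8]
 [-70.5   7.9 133.8]]
idx tip [[-80.2  32.3 151.8]] mid [[-76.7  44.5 143.8]] ticks 50,100 [[-46.2  25.6 151.8]
 [-96.4  25.6 151.8]]
spindle top [[-104.1  -23.2  117.8]]
```

View pics/w8c.png

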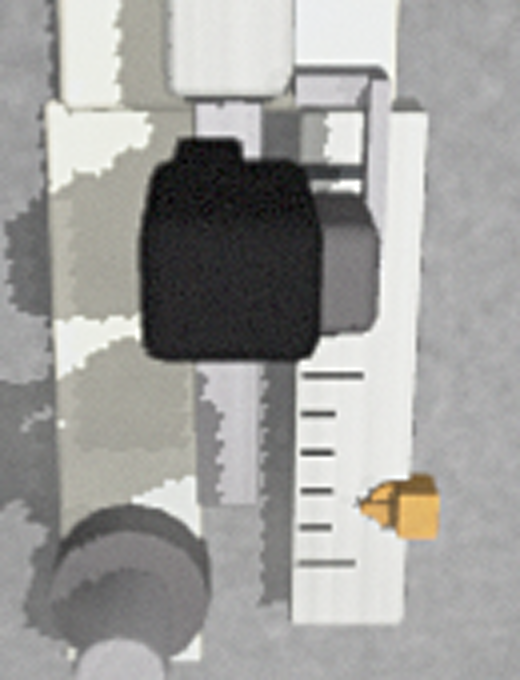

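>>> {"op": "carry_out", "data": {
  "increments": [
    [0, 0.4, 0.25, 1, 0],
    [0, 0.4, 0.25, 3, 0],
    [0, 0.4, 0.25, 5, 0],
    [0, 0.4, 0.25, 7, 0],
    [0, 0.4, 0.25, 8.8, 0],
    [0, 0.4, 0.25, 10, 0],
    [0, 0.4, 0.25, 10.5, 0],
    [0, 0.4, 0.25, 10.5, 0],
    [0, 0.4, 0.25, 10.5, 0],
    [0, 0.4, 0.25, 10.5, 0]
  ]
}}

```text
t: 16.0
tcp_pos: [603.9, 44.2, 65.5]
ee_rot: [0.623, 0.782, 0.0, 0.001]
wrist_force: [0.0, 0.1, 0.4]
width: 0.997
```

```bash
python3 - <<'E'
from station import r
from h import *
import pickle
o=r.get_obs();c=r.read_camera("wrist");print(o["t"],o["tcp_pos"],o["wrist_force"])
pickle.dump((o,c),open("w9.pkl","wb"))
crop(c["img"],(0,0,512,384),1.5,"pics/w9.png")
E
```

```text
16.0 [603.86650567  44.23927751  65.5192392 ] [0.00137207 0.11798802 0.36777557]
```

View pics/w9.png

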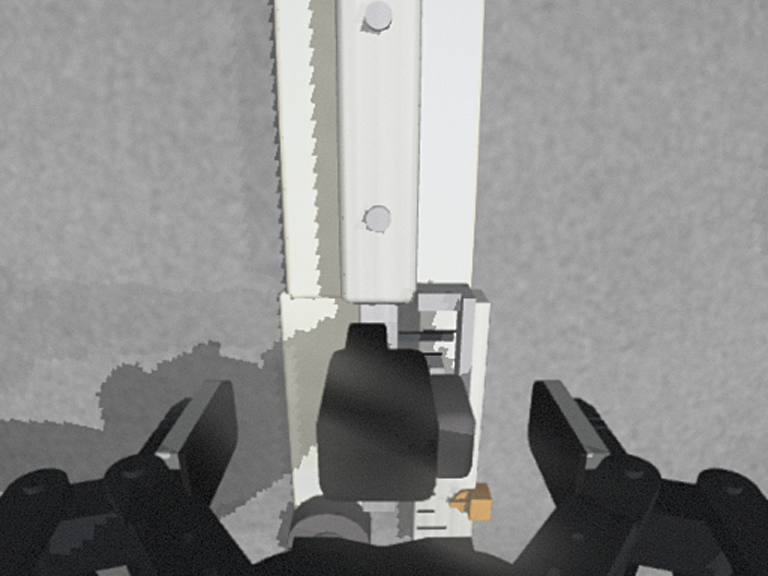

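>>> {"op": "carry_out", "data": {
  "increments": [
    [80, 0, 0, 0, 0],
    [120, 0, 0, 0, 0],
    [145, 0, 0, 0, 0],
    [160, 0, 0, 0, 0],
    [200, 0, 0, 0, 0],
    [200, 0, 0, 0, 0],
    [200, 0, 0, 0, 0],
    [200, 0, 0, 0, 0],
    [200, 0, 0, 0, 0],
    [200, 0, 0, 0, 0]
  ],
  "force": 35
}}

```text
t: 17.3
tcp_pos: [602.8, 44.0, 66.0]
ee_rot: [0.623, 0.782, -0.0, 0.0]
wrist_force: [-5.8, -1.1, 7.9]
width: 0.348
```

```bash
python3 - <<'E'
from station import r
from h import *
import pickle
o=r.get_obs();c=r.read_camera("wrist");print(o["t"],o["tcp_pos"],o["wrist_force"],o["width"]*85,(R.from_quat(o["ee_rot"]).as_matrix().T@o["wrist_force"]))
pickle.dump((o,c),open("w10.pkl","wb"))
crop(c["img"],(0,0,512,384),1.5,"pics/w10.png")
E
```

```text
17.3 [602.843762    44.0134317   66.00913669] [-5.75718212 -1.10998118  7.89133372] 29.615130783978373 [ 0.19673232 -5.85967568 -7.89150489]
```

View pics/w10.png

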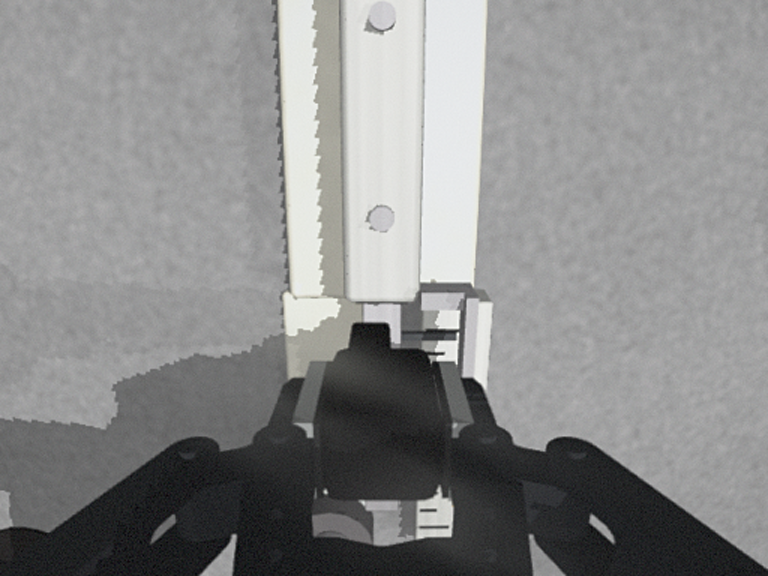

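>>> {"op": "carry_out", "data": {
  "increments": [
    [200, -0.3, -0.03, -0.05, 0],
    [200, -1, -0.03, -0.05, 0],
    [200, -2, -0.03, -0.05, 0],
    [200, -3.2, -0.03, -0.05, 0],
    [200, -4.4, -0.03, -0.05, 0],
    [200, -5.6, -0.03, -0.05, 0],
    [200, -6.6, -0.03, -0.05, 0],
    [200, -7.4, -0.03, -0.05, 0],
    [200, -8, -0.03, -0.05, 0],
    [200, -8, -0.03, -0.05, 0]
  ]
}}

```text
t: 18.6
tcp_pos: [620.4, -33.9, 66.0]
ee_rot: [0.624, 0.782, 0.0, -0.0]
wrist_force: [-3.7, 1.5, 7.3]
width: 0.348
```

```bash
python3 - <<'E'
from station import r
from h import *
import pickle
o=r.get_obs();c=r.read_camera("wrist");s=r.read_camera("scene");d=r.read_camera("side");M=R.from_quat(o["ee_rot"]).as_matrix()
print(o["t"],o["tcp_pos"],o["width"]*85,M.T@o["wrist_force"])
o0,_=pickle.load(open("w10.pkl","rb"));print("moved in tool",M.T@(o["tcp_pos"]-o0["tcp_pos"]))
pickle.dump((o,c,s,d),open("w11.pkl","wb"))
crop(c["img"],(0,0,512,384),1.5,"pics/w11.png")
crop(s["img"],(215,150,325,250),7,"pics/s11.png")
E
```

```text
18.6 [620.421106   -33.89487322  66.01209251] 29.556254542719522 [ 2.32789947 -3.23505371 -7.33542302]
moved in tool [-7.98664078e+01 -1.36859546e-01 -7.20149482e-02]
```

View pics/w11.png

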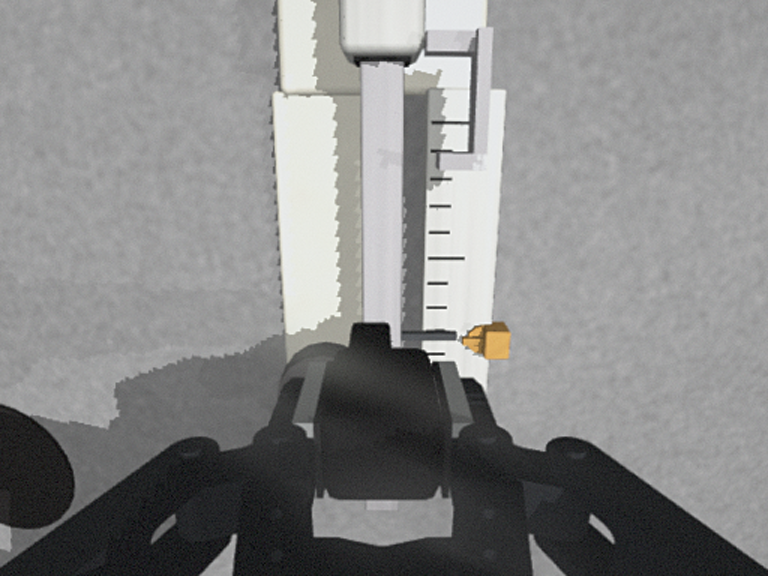

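View pics/s11.png

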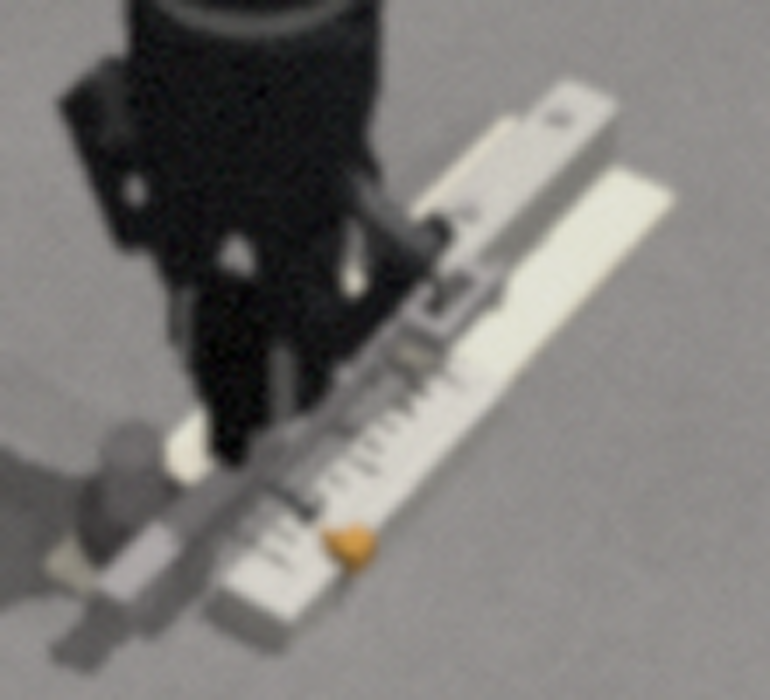

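```bash
python3 - <<'E'
from h import *
import pickle
o,c,s,d=pickle.load(open("w11.pkl","rb"))
crop(c["img"],(255,180,355,250),8,"pics/w11c.png")
E
```

```text
(no output)
```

View pics/w11c.png

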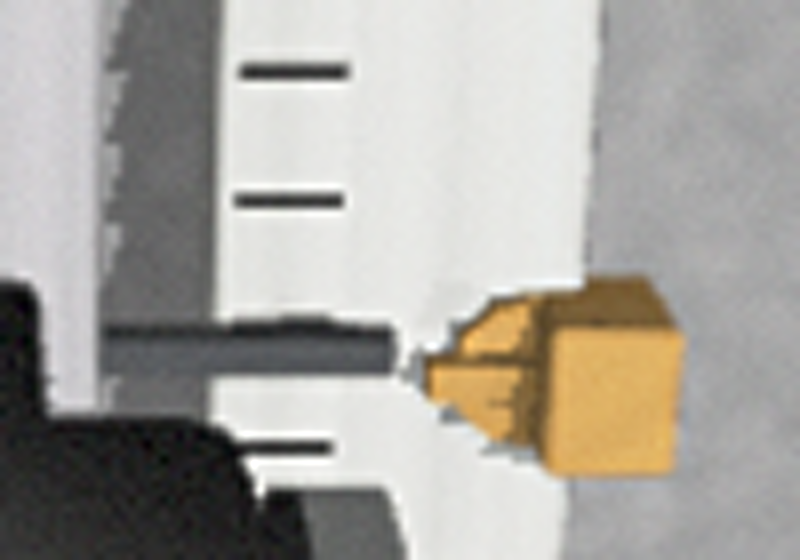

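```bash
python3 - <<'E'
from h import *
import pickle
o,c,s,d=pickle.load(open("w11.pkl","rb"))
T=R.from_quat(o["ee_rot"]).as_matrix();t=o["tcp_pos"]
cr=lambda P:np.array([(255+x/8,180+y/8) for x,y in P])
f=lambda P,z:(((at_z(c,cr(P),z,o)-t)@T)[:,:2]).round(2).tolist()
print("ticks 60,70,90",f([(295,71),(290,200),(285,447)],18))
for n,y in (("up",325),("mid",350),("low",375)):print("pointer",n,f([(390,y)],23.5))
print("idx top back/front",f([(615,328),(610,475)],26),"bottom back",f([(615,275)],18))
for z in(18,20,22,24):print("tip",z,f([(427,365)],z))
E
```

```text
ticks 60,70,90 [[19.46, 20.58], [9.49, 20.53], [-10.5, 20.81]]
pointer up [[1.79, 27.53]]
pointer mid [[-0.19, 27.62]]
pointer low [[-2.17, 27.71]]
idx top back/front [[2.52, 43.47], [-9.16, 43.95]] bottom back [[3.47, 45.12]]
tip 18 [[-3.76, 31.33]]
tip 20 [[-2.9, 30.99]]
tip 22 [[-2.03, 30.65]]
tip 24 [[-1.17, 30.31]]
```

>>> {"op": "carry_out", "data": {
  "increments": [
    [200, -0.1, 0, 0, 0],
    [200, -0.2, 0, 0, 0],
    [200, -0.3, 0, 0, 0],
    [200, -0.32, 0, 0, 0],
    [200, -0.32, 0, 0, 0],
    [200, -0.32, 0, 0, 0],
    [200, -0.32, 0, 0, 0],
    [200, -0.32, 0, 0, 0],
    [200, -0.32, 0, 0, 0],
    [200, -0.32, 0, 0, 0]
  ]
}}

```text
t: 20.0
tcp_pos: [621.0, -36.4, 66.0]
ee_rot: [0.624, 0.782, 0.0, -0.001]
wrist_force: [-5.0, 2.4, 6.7]
width: 0.348
```

```bash
python3 - <<'E'
from station import r
from h import *
import pickle
o=r.get_obs();c=r.read_camera("wrist");s=r.read_camera("scene");d=r.read_camera("side");M=R.from_quat(o["ee_rot"]).as_matrix()
print(o["t"],o["tcp_pos"],o["width"]*85,M.T@o["wrist_force"])
o0,_=pickle.load(open("w10.pkl","rb"));print("moved in tool",M.T@(o["tcp_pos"]-o0["tcp_pos"]))
pickle.dump((o,c,s,d),open("w12.pkl","wb"))
crop(c["img"],(255,170,355,245),8,"pics/w12c.png")
crop(s["img"],(240,205,280,240),18,"pics/s12.png")
E
```

```text
20.0 [620.97689813 -36.35211531  66.02218373] 29.619612149226146 [ 3.48591185 -4.34492508 -6.72911099]
moved in tool [-82.3855981   -0.17960191  -0.11362656]
```

View pics/w12c.png

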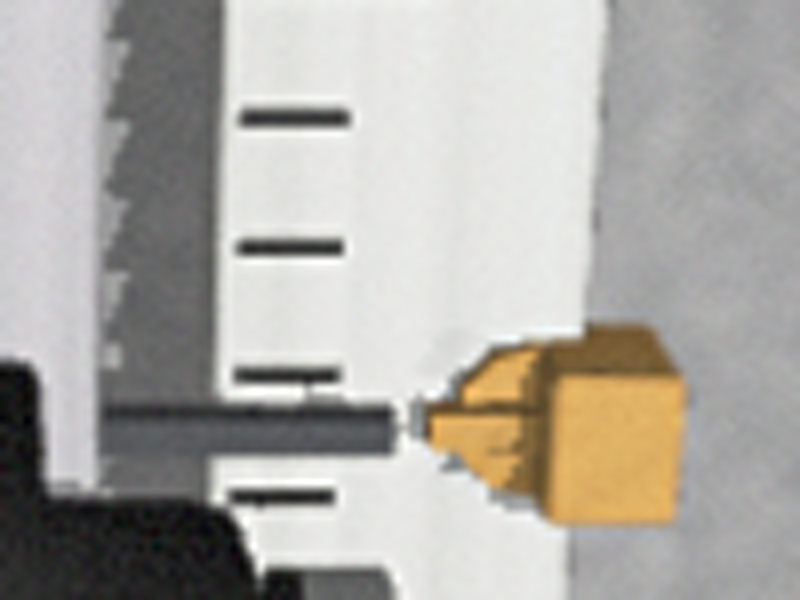

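View pics/s12.png

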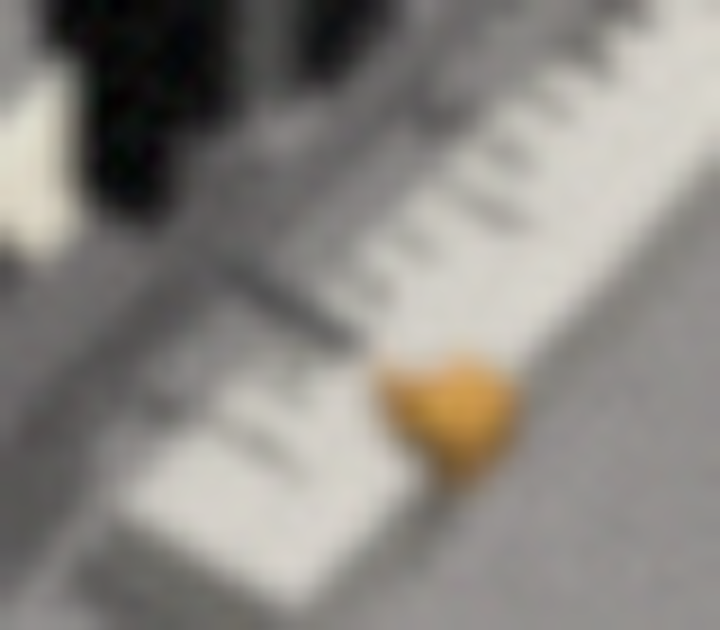

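```bash
python3 - <<'E'
from h import *
import pickle
o,c,s,d=pickle.load(open("w12.pkl","rb"))
T=R.from_quat(o["ee_rot"]).as_matrix();t=o["tcp_pos"]
cr=lambda P:np.array([(255+x/8,170+y/8) for x,y in P])
f=lambda P,z:(((at_z(c,cr(P),z,o)-t)@T)[:,:2]).round(2).tolist()
print("ticks 60,70,80,90",f([(295,118),(290,247),(287,376),(285,496)],18))
for n,y in (("up",406),("mid",430),("low",453)):print("pointer",n,f([(390,y)],23.5))
print("idx top back/front",f([(615,375),(610,522)],26),"bottom back",f([(615,323)],18))
for z in(18,20,22,24):print("tip",z,f([(427,412)],z))
crop(d["img"],(220,165,290,230),10,"pics/d12.png")
E
```

```text
ticks 60,70,80,90 [[21.95, 20.5], [12.07, 20.45], [1.87, 20.56], [-7.92, 20.73]]
pointer up [[1.71, 27.53]]
pointer mid [[-0.19, 27.62]]
pointer low [[-2.02, 27.7]]
idx top back/front [[5.08, 43.29], [-6.5, 43.75]] bottom back [[6.03, 44.95]]
tip 18 [[-1.07, 31.2]]
tip 20 [[-0.24, 30.86]]
tip 22 [[0.6, 30.52]]
tip 24 [[1.43, 30.18]]
```

View pics/d12.png

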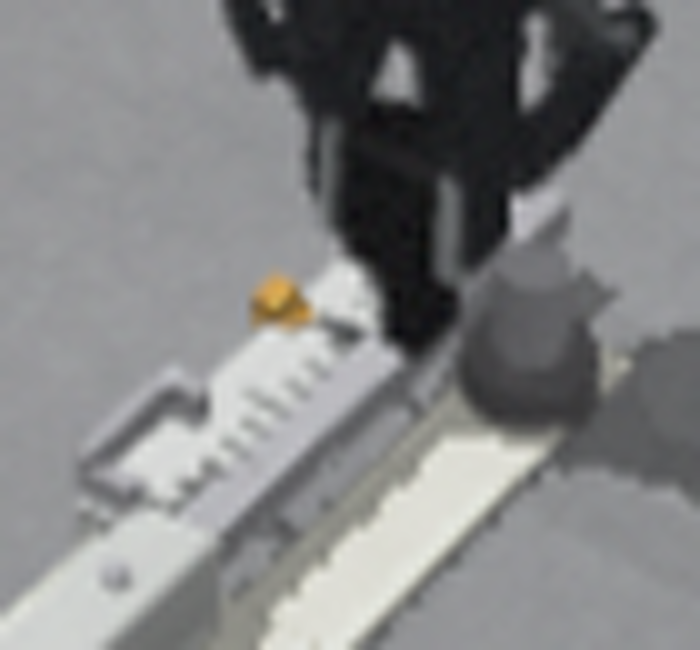

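```bash
python3 - <<'E'
from h import *
import pickle
o,c=pickle.load(open("w1.pkl","rb"))
cr=lambda P:np.array([(80+x/3.8,70+y/3.8) for x,y in P])
crop(c["img"],(170,80,270,140),8,"pics/w1d.png")
a=np.radians(-77.3);ux=np.array([np.cos(a),np.sin(a)])
g=lambda P,z:(at_z(c,P,z,o)[:,:2]@ux).round(2)
t=g(cr([(413,183),(454,197),(495,199),(537,201),(579,204),(621,191)]),18.);print(t-t[0])
print("tip",g(cr([(552,158)]),19.)-t[0]+50,"top edges",g(cr([(527,103),(579,106)]),26.)-t[0]+50)
o,c=pickle.load(open("w8.pkl","rb"))
cr=lambda P:np.array([(200+x/4,130+y/4) for x,y in P])
t=g(cr([(332,375),(318,413),(318,452),(316,490),(315,526),(326,563)]),18.);print(t-t[0])
print("tip",g(cr([(360,505)]),19.)-t[0]+50,"top back/front",g(cr([(420,487),(418,538)]),26.)-t[0]+50)
E
```

```text
[ 0.    9.92 19.81 29.92 40.04 49.97]
tip [83.28] top edges [77.7  89.67]
[ 0.    9.66 19.79 29.87 39.62 49.87]
tip [83.39] top back/front [74.94 88.44]
```

View pics/w1d.png

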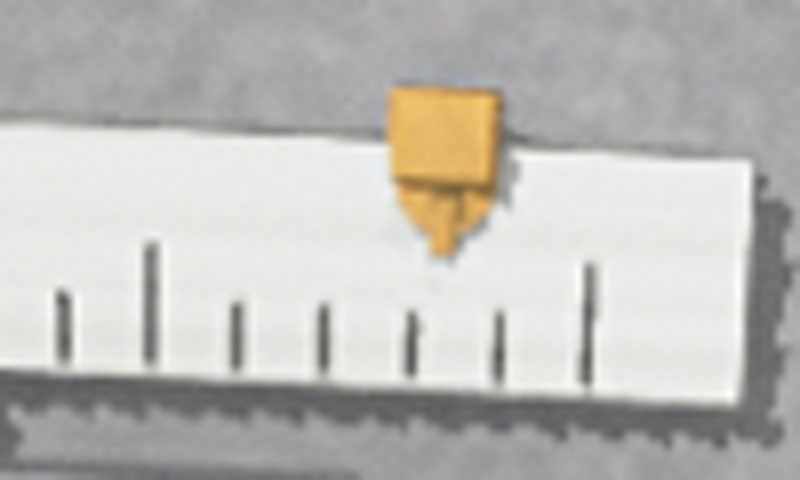

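>>> {"op": "carry_out", "data": {
  "increments": [
    [200, -0.04, 0, 0, 0],
    [200, -0.07, 0, 0, 0],
    [200, -0.07, 0, 0, 0],
    [200, -0.07, 0, 0, 0],
    [200, -0.07, 0, 0, 0],
    [200, -0.07, 0, 0, 0],
    [200, -0.07, 0, 0, 0],
    [200, -0.07, 0, 0, 0],
    [200, -0.07, 0, 0, 0],
    [200, -0.07, 0, 0, 0]
  ]
}}

```text
t: 21.4
tcp_pos: [621.1, -37.0, 66.0]
ee_rot: [0.624, 0.782, 0.0, -0.001]
wrist_force: [-4.9, 2.7, 7.6]
width: 0.345
```

```bash
python3 - <<'E'
from station import r
from h import *
import pickle
o=r.get_obs();c=r.read_camera("wrist");s=r.read_camera("scene");M=R.from_quat(o["ee_rot"]).as_matrix()
print(o["t"],o["tcp_pos"],o["width"]*85,M.T@o["wrist_force"],o["joint_velocities"].round(3))
o0,_=pickle.load(open("w10.pkl","rb"));print("moved in tool",M.T@(o["tcp_pos"]-o0["tcp_pos"]))
pickle.dump((o,c),open("w13.pkl","wb"))
crop(c["img"],(255,170,355,245),8,"pics/w13c.png")
cv2.imwrite("pics/s13.png",cv2.resize(s["img"],(768,576))[:,:,::-1])
E
```

```text
21.4 [621.13677706 -37.0111397   66.02234894] 29.342463156592746 [ 3.70998825 -4.17886634 -7.59093972] [ 0.001 -0.    -0.     0.001 -0.003 -0.   ]
moved in tool [-83.06367795  -0.16517984  -0.11775504]
```

View pics/w13c.png

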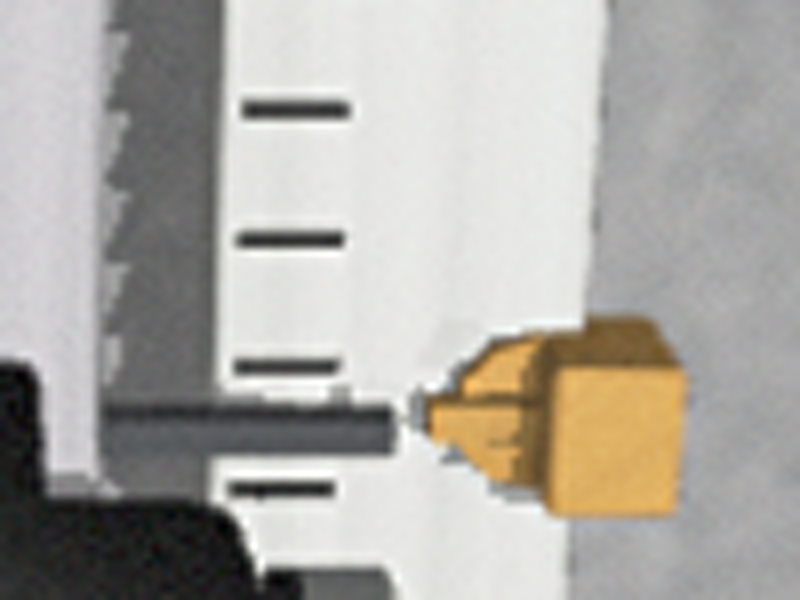

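View pics/s13.png

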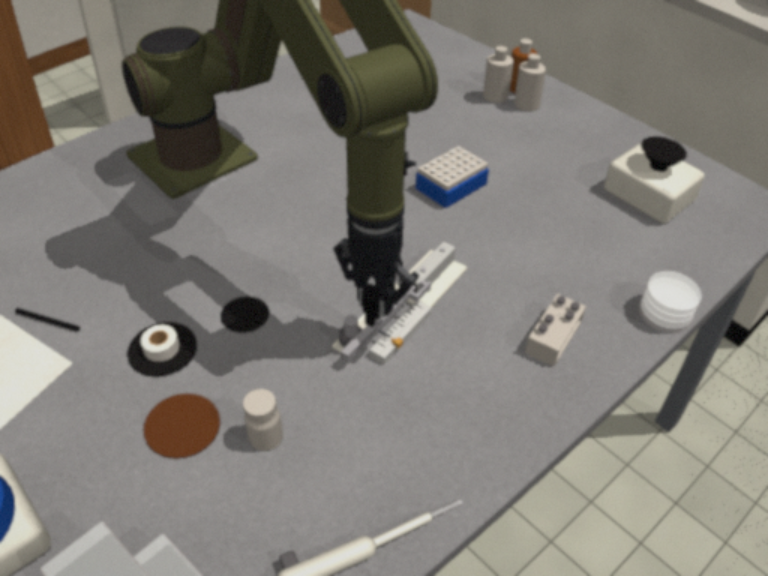

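```bash
python3 -c "
from station import r
print(r.close_job())"
```

```text
the job is handed in; nothing more can be done
None
```

I lifted the tape roll off its spindle and laid it flat on the large black mat. I then squeezed the lock button, drew the arm out to the brass index, and handed the job in at about 21.5 s, still holding it there.

- **Roll:** After release, the wrist camera put the roll's centre about 0.3 mm from the mat's centre, with the roll lying flat.
- **Button:** The jaws read about 29.5 mm against the 32 mm expected with the button fully in, so I take it as pressed. The latch let the arm out.
- **Pointer:** It stood at about 82.8 mm on the scale, and the arm had moved 83.1 mm by the robot's own position. My readings of the index disagreed slightly, from about 82.4 to 83.4 mm depending on the view, so it should be aligned to within about 0.7 mm.
- **Forces:** The wrist force was under 10 N in every reading I took.
- **Other items:** In the last scene picture the tip box, jar and tube rack looked undisturbed. I did not measure their positions again.

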